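# Open the gas test cock with the T-key

## Task

Turn on the gas for the hob test. Stand the steel T-key with its socket fully down over the square head of the cock nearest the pressure gauge and let go of it; then take hold of it again and turn that cock anticlockwise a quarter turn until it clicks fully open. Leave the key standing on the open cock, keep the other cock shut, and do not disturb the other things on the bench.

Things in the scene. Friction and masses are not known exactly. Their poses are not given: they have to be found in the camera images.
- t_key: Loose bare-steel T-shaped key, 0.3 to 0.5 kg, lying flat at the start, axis and crossbar level 13 mm above the bench. Origin on the axis of its straight 16 x 16 mm square stem, 55 mm from the crossbar's centre and 70 mm from the socket's mouth. x points along the stem to the socket and out of its mouth (straight down when it stands on a cock), y along the crossbar; stem flats face y and z.
- key_mouth (a point): Centre of the mouth of the key's socket (x = +70 mm on the key; same axes). The socket is a square tube 26 x 26 mm outside, 40 mm long (x = +30 to +70 mm), with a square hole 16 x 16 mm, 34 mm deep, sides parallel to the key's y and z.
- key_bar (a point): Centre of the key's crossbar (x = -55 mm on the key; same axes): a round steel bar of 16 mm diameter along y with a black ball of 26 mm diameter at each end (centres at y = +50 and -50 mm). 125 mm above the seat when the key stands on a cock.
- manifold: Fixed gas manifold. Grey base plate 170 mm (x) by 290 mm (y), origin under its centre on the bench, z up. Steel pipe along y at the back (+x), two branches with brass cocks towards -x, none higher than 77 mm. Round pressure gauge, 62 mm, at x +35, y +113 mm, top 120 mm above the bench. Upright cock axes at x -20, y +60 mm (nearest the gauge) and y -60 mm (the other).
- seat_gauge (a point): Cock nearest the gauge: point on its axis, 82.5 mm above the bench, on the round 35 mm brass collar where the key's mouth comes to rest. A 14 x 14 mm brass square shaft stands up 32 mm from here, full width for 22 mm, then tapering to 8.4 mm. Turns with the cock: x and y parallel to the square's sides, z up; the collar's short pointer lies along +y.
- cock_gauge (a joint): Turn of the cock nearest the gauge, rad: 0 shut (pointer along the manifold's +y, across its branch), 1.571 open (pointer along the branch, to the manifold's -x); grows anticlockwise seen from above. Stops at both ends; an over-centre spring clicks it to the nearer end. About 0.1 N m starts it. The key has some 0.15 rad of play either way on the square.
- seat_far (a point): The same point on the other cock, which is alike; leave that one alone.
- cock_far (a joint): Turn of the other cock, rad: 0 shut, 1.571 open.
- spanner: Steel spanner 170 mm long, lying loose; bystander.
- screwdriver: Black-handled screwdriver 190 mm long, lying loose; bystander.
- hob_knob: Loose black hob knob, 42 mm diameter, 24 mm high; bystander.
- burner_cap: Loose grey burner cap, 62 mm diameter, 13 mm high; bystander.
- label_roll: Roll of paper labels lying flat, 90 mm diameter, 40 mm high; bystander.
- paste_tin: Small closed tin of jointing paste, 36 mm diameter, 28 mm high; bystander.
Not all that is in view belongs to the job. Several things have the shape of the t_key; the one meant has the colours described above.

How it is judged:
On the way, in this order (a step that is already met when the one before it is completed fails the run):
1. the key stands upright with its socket fully down on the square of the cock nearest the gauge, that cock still shut, and the robot has let go of it (distance between key_mouth and seat_gauge below 0.008 m and angle between the x axis of t_key and the z axis of seat_gauge, either way round below 0.15 rad and value of joint cock_gauge below 0.5 rad and contact force between t_key and the fingers below 0.2 N and linear speed of t_key below 0.03 m/s), for 0.2 s.
2. the cock nearest the gauge has been turned to its open stop (value of joint cock_gauge above 1.4 rad), for 0.2 s.
At the end, for the whole second after the job is handed in: The cock nearest the gauge is open (above 1.4 rad of 1.571), the other still shut (below 0.2 rad), and the key stands at rest on the open cock, its mouth within 8 mm of the seat and its axis within 0.15 rad of upright (value of joint cock_gauge above 1.4 rad and value of joint cock_far below 0.2 rad and distance between key_mouth and seat_gauge below 0.008 m and angle between the x axis of t_key and the z axis of seat_gauge, either way round below 0.15 rad and linear speed of t_key below 0.02 m/s and velocity of joint cock_gauge below 0.1 rad/s); the robot touches nothing.
It fails at once if the other cock is turned (value of joint cock_far above 0.4 rad).
It fails at once if another loose thing on the bench is moved by more than 40 mm (distance of any of spanner, screwdriver, hob_knob, burner_cap, label_roll, paste_tin from where it was at the start of the episode above 0.04 m).
It also fails if it takes over 58 s, if anything falls off the work surface, if the arm or the gripper's body presses on something with over 40 N, if the wrist force passes 120 N, or if a joint passes its speed limit or range.

## Robot

A 6-joint arm with a two-finger parallel gripper is mounted at the origin on the work surface. World frame = base frame: x ahead of the robot, y to its left, z up, the work surface at z = 0. Lengths are in m, angles in rad, forces in N, time in s.
With the tool pointing down it reaches from about 0.225 to 0.875 m from the base axis. Payload 3.4 kg.
Tool frame: the origin (TCP) lies between the finger pads; the fingertips stand 11 mm ahead of it and the grasp point (between the pads) lies 8 mm behind it; z points along the fingers, y is the line along which they close (so a half turn about z gives the same grasp; the last joint's range is limited). The gripper opens to 85 mm and grips with 20 to 120 N. Pads are 22 mm wide; open, the fingers measure 114 mm over their backs; the gripper's body (76 mm by 85 mm) begins 54 mm behind the grasp point. The pads swing forward as they close: fully open they stand 13 mm farther back than shut.
Start: joints at [-1.377, 0.276, 1.505, -0, 1.361, -0.121], TCP at [0.178, -0.547, 0.242] pointing down, gripper open.
Joint ranges: [-2.89, 2.89], [-0.75, 2.08], [0.22, 2.7], [-1.18, 4.32], [0.11, 2.71], [-2.7, 2.7]. Speed limits (rad/s): [2.57, 2.57, 3.14, 3.14, 3.14, 3.14].

## Interface

Orientations are given as a unit quaternion [w, x, y, z].
In Python, from rig import sensors, eyes, manip gives the robot as it stands.
- The arm moves only by the tool drive_tool, never from a script. Its argument "deltas" is a list of rows, each an object with "linear": the shift along the world's x, y, z in mm, a list of three; "twist": the turn about the world's z in degrees; "claw": the opening, from 0 (shut) to 1 (fully open). In form: [{"linear": [tx, ty, tz], "twist": twist, "claw": claw}, ...]. A call has 1 to 12 rows; each row is the pose to reach, as a shift and turn from the pose commanded when the call began; what a row does not reach only later rows make up. A row lasts 1/12 s, in which the tool goes at most 41.7 mm and 7.16 degrees, less where a joint would pass 70% of its speed; a pose out of reach is approached as far as the arm can. A call with a gripper value outside its range is refused whole. The fingers move at their own pace and stop on an object; "squeeze" is the grip in N (left out, the last holds). Time passes only in rows, so rows that repeat a pose let the fingers close. It gives the time, the measured TCP pose, the force, the opening and the grip force at its end, in the units of the state.
- sensors.get_state(): the state, without advancing time (a new reading comes with each control period).
- eyes.get_image(name): name is "scene" or "top" or "wrist"; returns the picture (400x640x3 uint8, red, green, blue); there is no depth.
- eyes.camera_model(name): a dict with "intrinsics" (3x3 intrinsics, pixels), "dist" ([k1, k2, p1, p2, k3] as OpenCV has them; the pictures are not rectified), "R" (3x3) and "t" (3): a world point X has camera coordinates R X + t. Camera axes: x right, y down, z forward; pixel columns grow to the right and rows downward; lengths in m; the calibration is good to about 2 mm. A picture is of the moment at which its call begins: read the wrist's pose just before it. camera_model takes no time and is no camera call; for the wrist camera it gives the pose at the moment of the call.
- manip.sign_off(): hands the job in; it is judged then, once.
The state is a dict: "clock": time; "qpos": joint angles; "qd": joint speeds; "effort": joint torques, N m; "position": TCP position; "ee_rot": TCP orientation; "contact_force": force on the tool from outside, world axes, zero at the start; "moment": the same for the moment, N m; "width": finger opening in m; "gripper_force": force on a finger pad.
Only numpy, scipy, OpenCV 4.12 (cv2) and the standard library are available. Lean on these libraries where they do the work, as an engineer would, in place of code of your own. Each camera call takes 0.05 s, during which the arm holds its last target. There are 200 camera calls.

## Working session

There is one attempt and no reset: what is moved stays moved. The work goes in short steps, Python scripts to look and compute and a tool call to move; the robot and the scene stay as the last step left them, time stands still between calls to the robot, and variables do not carry over. Pictures are saved under pics/ and viewed, at most 10 in all, crops included, and the job is handed in when it is done.

Besides the shell and the picture viewer there is one more tool, called as name([rows], argument=value, ...), one row to a line, values as JSON. drive_tool: Moves the arm, as the interface text tells. Its arguments: {"type":"object","properties":{"deltas":{"type":"array","items":{"type":"object","properties":{"linear":{"type":"array","items":{"type":"number"}},"twist":{"type":"number"},"claw":{"type":"number"}}}},"squeeze":{"type":"number"}},"required":["deltas"]}

```bash
mkdir -p pics
cat > h.py <<'E'
import numpy as np, cv2, pickle
from rig import sensors, eyes, manip
def snap(name,fn):
    m=eyes.camera_model(name); im=eyes.get_image(name)
    cv2.imwrite('pics/'+fn+'.png',im[:,:,::-1]); pickle.dump((im,m),open('pics/'+fn+'.pkl','wb')); return im,m
def load(fn): return pickle.load(open('pics/'+fn+'.pkl','rb'))
def ray(m,px):
    K=np.array(m['intrinsics']);d=np.array(m['dist']);R=np.array(m['R']);t=np.array(m['t'])
    p=cv2.undistortPoints(np.array(px,float).reshape(-1,1,2),K,d).reshape(-1,2)
    D=np.c_[p,np.ones(len(p))]@R; return -R.T@t, D
def plane(m,px,z):
    o,D=ray(m,px); return o+D*((z-o[2])/D[:,2])[:,None]
def proj(m,X):
    R=np.array(m['R']);return cv2.projectPoints(np.array(X,float).reshape(-1,1,3),cv2.Rodrigues(R)[0],np.array(m['t'],float),np.array(m['intrinsics']),np.array(m['dist'],float))[0].reshape(-1,2)
def tri(m1,p1,m2,p2):
    o1,D1=ray(m1,[p1]);o2,D2=ray(m2,[p2]);a=D1[0];b=D2[0]
    s=np.linalg.lstsq(np.c_[a,-b],o2-o1,rcond=None)[0]
    A=o1+a*s[0];B=o2+b*s[1];return (A+B)/2,np.linalg.norm(A-B)
E
python3 - <<'E'
from h import *
for n in ['scene','top','wrist']:
    im,m=snap(n,n+'0'); o,D=ray(m,[[320,200]]); print(n,o.round(3),D.round(2),m['intrinsics'][0][0])
s=sensors.get_state(); print({k:np.round(v,3) for k,v in s.items()})
a=cv2.imread('pics/top0.png');cv2.imwrite('pics/top0b.png',cv2.resize(a,(800,500)))
a=cv2.imread('pics/scene0.png');cv2.imwrite('pics/scene0b.png',cv2.resize(a,(800,500)))
E
```

```text
scene [ 1.541 -1.278  0.969] [[-0.58  0.64 -0.5 ]] 488.1374844021318
top [ 0.345 -0.187  1.254] [[ 0.18 -0.03 -0.98]] 433.13190428006254
wrist [ 0.255 -0.521  0.373] [[-0.28 -0.09 -0.95]] 280.4702610307802
{'clock': np.float64(0.15), 'qpos': array([-1.377,  0.276,  1.506,  0.   ,  1.361, -0.121]), 'qd': array([ 0.   , -0.001, -0.004,  0.001,  0.001, -0.   ]), 'effort': array([ 3.0000e-03, -4.1714e+01, -2.4603e+01, -0.0000e+00,  8.0000e-03,
       -0.0000e+00]), 'position': array([ 0.178, -0.546,  0.242]), 'ee_rot': array([-0.001,  0.988,  0.157, -0.   ]), 'contact_force': array([-0.094,  0.177,  0.388]), 'moment': array([ 0.026, -0.001, -0.024]), 'gripper_force': np.float64(0.0), 'width': np.float64(0.086)}
```

View pics/top0b.png

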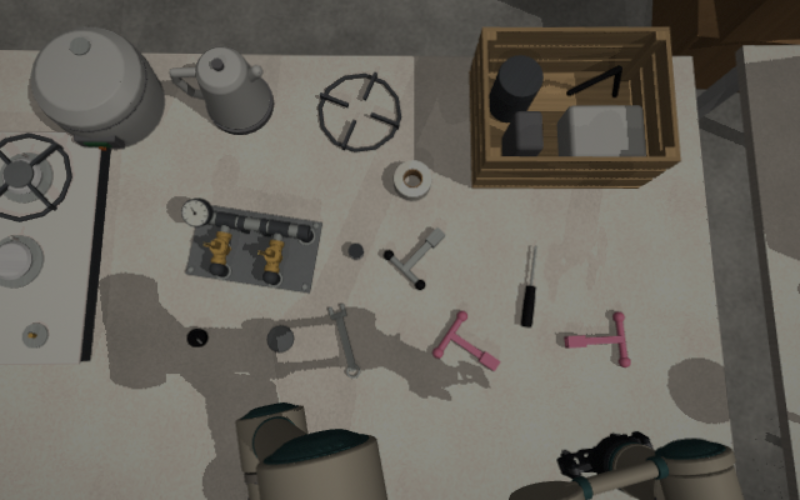

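View pics/scene0b.png

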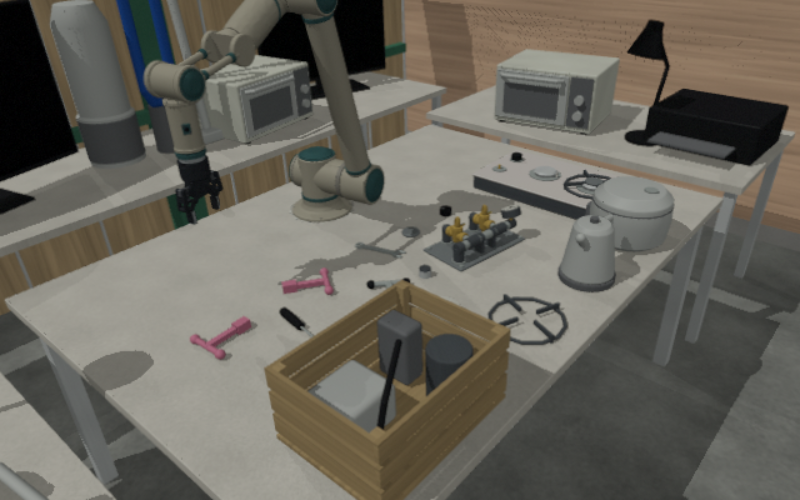

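The top view shows three T-shapes (640×400 pixels): grey steel with black balls at about (326,208), pink at (373,272) and pink at (480,271). Only the grey one matches "bare steel, black balls". The gauge is at (157,170), so the nearest cock is the left brass one, about (175,195). I'll confirm with an enlarged crop.

Run:
```python
from h import *
im,m=load('top0'); a=im[:,:,::-1]
c1=cv2.resize(a[175:245,290:370],None,fx=5,fy=5,interpolation=cv2.INTER_CUBIC)
c2=cv2.resize(a[155:240,140:265],None,fx=3.2*1.0,fy=350/85,interpolation=cv2.INTER_CUBIC)
cv2.imwrite('pics/crop0.png',np.hstack([c1,c2]))
g=a.max(2)
def blobs(a,r0,r1,c0,c1,th):
    k=(a.max(2)[r0:r1,c0:c1]<th).astype(np.uint8)
    n,l,s,c=cv2.connectedComponentsWithStats(k)
    return [(s[i,4],(c[i]+[c0,r0]).round(1)) for i in range(1,n) if s[i,4]>8]
print('top',blobs(a,195,240,300,350,60))
s,ms=load('scene0'); print('scene',blobs(s,215,240,285,340,60))
p=[[311,205],[336,228],[348,188]]; print(plane(m,p,.013).round(3)); print(proj(ms,plane(m,p,.013)).round(1))
```

```text
top [(np.int32(49), array([310.2, 203.5])), (np.int32(53), array([335.4, 227.5]))]
scene [(np.int32(10), array([325.3, 223.8])), (np.int32(29), array([296.2, 227.6]))]
[[ 0.562 -0.193  0.013]
 [ 0.495 -0.265  0.013]
 [ 0.613 -0.301  0.013]]
[[323.4 224.9]
 [295.9 227. ]
 [313.7 243.8]]
```

View pics/crop0.png

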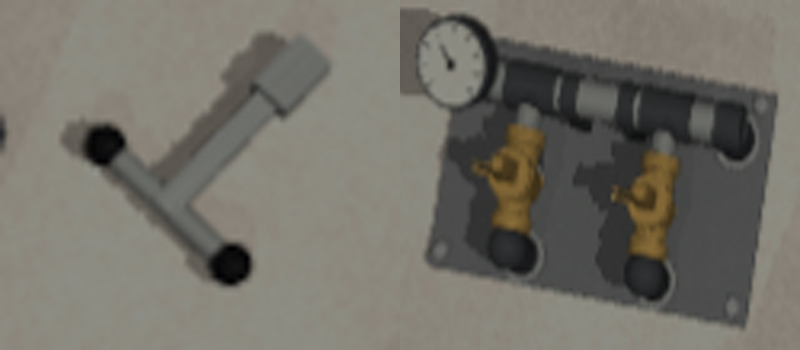

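The crop confirms the bare-steel key with black balls at (310,203.5) and (335.4,227.5), socket up-right. The cock nearest the gauge is the left brass one, with its pointer to the left (shut). I'll move the wrist above the key.

drive_tool([
  {"linear":[30,27,0],"twist":3,"claw":1},
  {"linear":[60,54,0],"twist":6,"claw":1},
  {"linear":[90,82,0],"twist":9,"claw":1},
  {"linear":[120,109,0],"twist":12,"claw":1},
  {"linear":[150,136,0],"twist":15,"claw":1},
  {"linear":[180,163,0],"twist":18,"claw":1},
  {"linear":[210,190,0],"twist":21,"claw":1},
  {"linear":[240,218,0],"twist":24,"claw":1},
  {"linear":[270,245,0],"twist":27,"claw":1},
  {"linear":[300,272,0],"twist":28,"claw":1},
  {"linear":[320,290,0],"twist":28,"claw":1},
  {"linear":[332,301,0],"twist":28,"claw":1},
])

```text
clock: 1.15
position: [0.5122, -0.243, 0.2419]
ee_rot: [-0.0, 0.92, 0.392, 0.001]
contact_force: [0.2, -0.1, 0.4]
width: 0.0857
gripper_force: 0.0
```

Run:
```python
from h import *
im,m=snap('wrist','w1'); s=sensors.get_state(); print(s['position'],s['ee_rot'],s['qpos'].round(2),s['clock'])
t,mt=load('top0')
print(proj(m,[[.562,-.193,.013],[.495,-.265,.013],[.613,-.301,.013]]).round(0))
g=im.max(2); k=(g<45).astype(np.uint8); n,l,st,c=cv2.connectedComponentsWithStats(k)
for i in range(1,n):
    if st[i,4]>40: print(st[i],c[i].round(1),plane(m,[c[i]],.013).round(4))
```

```text
[ 0.51361035 -0.24181267  0.24187342] [-8.13718056e-04  9.19620953e-01  3.92802606e-01  1.65925943e-03] [-0.56  0.26  1.52  0.    1.35  0.2 ] 1.2
[[321. 121.]
 [322. 198.]
 [408. 156.]]
[   42   292   559   108 32540] [325.2 361.3] [[ 0.303  -0.4728  0.013 ]]
```

View pics/w1.png

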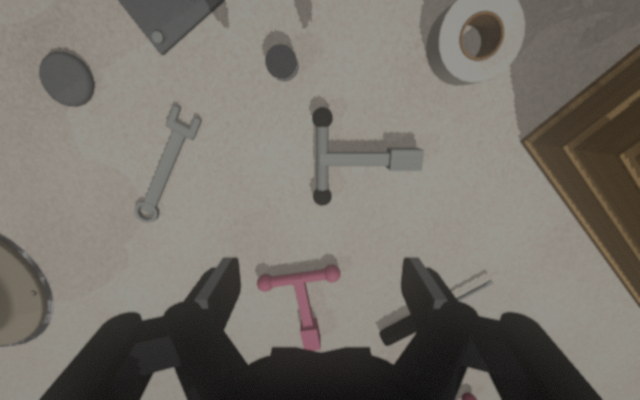

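The wrist view shows the key with balls at about (322,118) and (322,197) and socket end (422,159), almost square to the fingers. Next I refine it across two views.

Run:
```python
from h import *
im,m=load('w1'); t,mt=load('top0'); sc,ms=load('scene0')
def dark(im,r0,r1,c0,c1,th):
    k=(im.max(2)[r0:r1,c0:c1]<th).astype(np.uint8); k=cv2.morphologyEx(k,cv2.MORPH_OPEN,np.ones((5,5)) if r1-r0>60 else np.ones((3,3)))
    n,l,s,c=cv2.connectedComponentsWithStats(k)
    return [(int(s[i,4]),s[i,:4].tolist(),(s[i,:2]+s[i,2:4]/2-.5+[c0,r0]).round(1)) for i in range(1,n) if s[i,4]>30]
w=dark(im,100,215,300,345,75); tt=dark(t,195,240,300,350,75); print(w,tt)
for a,b in zip(w,tt): print(tri(m,a[2],mt,b[2]), plane(m,[a[2]],.013))
# stem mask: pixels brightness
R=im[148:170,320:425].astype(int); print(im[159,318:430,0]); print(im[140:180,405,0]); print(im[140:180,360,0])
```

```text
[(288, [13, 8, 19, 18], array([322. , 116.5])), (188, [14, 91, 16, 13], array([321.5, 197. ]))] [(57, [7, 5, 8, 9], array([310.5, 204. ])), (58, [31, 29, 9, 8], array([335. , 227.5]))]
(array([ 0.56658867, -0.19049584,  0.00230864]), np.float64(0.001430342400143757)) [[ 0.56660374 -0.18964103  0.013     ]]
(array([ 0.49570319, -0.26209833,  0.01799593]), np.float64(0.0009989062690347972)) [[ 0.49489027 -0.26364839  0.013     ]]
[103 113 122 126 127 125 127 126 126 126 127 125 127 127 126 126 126 125
 126 124 126 126 127 126 125 126 126 127 126 127 125 127 125 126 125 126
 126 124 126 127 127 125 126 125 124 125 124 125 126 126 126 126 126 125
 127 126 127 126 126 125 126 125 125 125 125 125 125 125 125 120 110  94
  93 110 120 123 122 123 123 122 122 121 121 122 123 122 123 121 123 122
 121 123 123 123 122 122 123 123 120 123 123 123 124 123 130 140 148 150
 149 149 149 150]
[110 110 110 111 112 111 106  99  89  94 110 119 123 123 123 122 122 122
 120 121 123 123 124 122 123 122 123 123 122 125 133 142 150 150 151 150
 151 150 152 151]
[124 115 110 108 110 110 108 109 109 110 107 100  94 102 114 123 125 123
 124 126 125 125 124 124 125 127 138 147 150 150 151 150 151 151 151 151
 150 151 151 152]
```

Run:
```python
from h import *
im,m=load('w1')
print(plane(m,[[360,160.3],[405,160],[322,160]],.021)); print(plane(m,[[315,140],[329.5,140]],.013), im[140,308:336,0], im[180,308:336,0])
print(sensors.get_state()['position'])
```

```text
[[ 0.56476524 -0.26064627  0.021     ]
 [ 0.6058525  -0.29954936  0.021     ]
 [ 0.53054361 -0.22727838  0.021     ]]
[[ 0.54073571 -0.20394602  0.013     ]
 [ 0.55389599 -0.21657738  0.013     ]] [151 150 151 149 142 126 117 109  99  97 106 111 115 118 118 120 118 116
 111 108 107 119 123 121 117 123 123 123] [149 146 136 125 117 115 115 108  97  97 104 112 116 119 120 120 119 116
 111 111 126 141 147 147 146 148 150 150]
[ 0.51361035 -0.24181267  0.24187342]
```

drive_tool([
  {"linear":[2,-1,-40],"twist":0,"claw":0.7},
  {"linear":[2,-1,-80],"twist":0,"claw":0.7},
  {"linear":[2,-1,-120],"twist":0,"claw":0.7},
  {"linear":[2,-1,-160],"twist":0,"claw":0.7},
  {"linear":[2,-1,-195],"twist":0,"claw":0.7},
  {"linear":[2,-1,-215],"twist":0,"claw":0.7},
  {"linear":[2,-1,-225],"twist":0,"claw":0.7},
  {"linear":[2,-1,-227],"twist":0,"claw":0.7},
])

```text
clock: 1.87
position: [0.5105, -0.2463, 0.0132]
ee_rot: [-0.002, 0.92, 0.391, -0.001]
contact_force: [0.0, -0.4, -0.1]
width: 0.0598
gripper_force: 0.0
```

drive_tool([
  {"linear":[0,0,0],"twist":0,"claw":0},
  {"linear":[0,0,0],"twist":0,"claw":0},
  {"linear":[0,0,0],"twist":0,"claw":0},
  {"linear":[0,0,0],"twist":0,"claw":0},
  {"linear":[0,0,0],"twist":0,"claw":0},
  {"linear":[0,0,0],"twist":0,"claw":0},
  {"linear":[0,0,0],"twist":0,"claw":0},
  {"linear":[0,0,0],"twist":0,"claw":0},
], squeeze=20)

```text
clock: 2.53
position: [0.5128, -0.2473, 0.017]
ee_rot: [0.001, 0.92, 0.391, 0.001]
contact_force: [-1.1, -0.3, 6.4]
width: 0.0149
gripper_force: 21.3
```

Run:
```python
from h import *
s=sensors.get_state(); print(s['position'],s['ee_rot'],s['width'],s['gripper_force'],s['contact_force'])
im,m=snap('wrist','w2')
```

```text
[ 0.51284881 -0.24731508  0.01698001] [1.26990473e-03 9.20326121e-01 3.91149136e-01 7.55833630e-04] 0.014887186508638978 21.27148300409317 [-1.057201   -0.28420062  6.42064201]
```

View pics/w2.png

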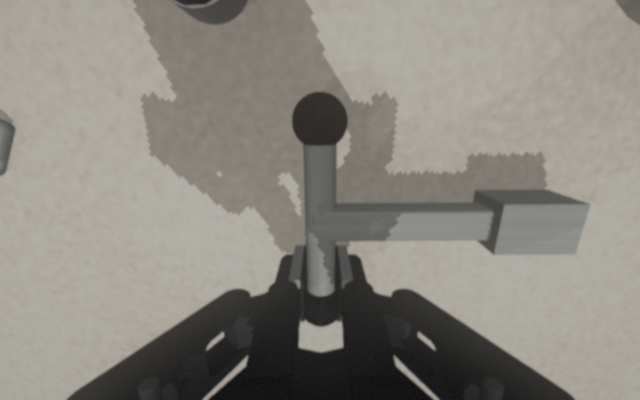

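The bar is gripped between the stem and the lower ball at about (320,270), with the socket at (540,220) to the right. I'll raise the bar along an arc about the mouth's edge so the key stands up.

drive_tool([
  {"linear":[2,-2,18],"twist":0,"claw":0},
  {"linear":[5.5,-5.3,34],"twist":0,"claw":0},
  {"linear":[10.5,-10,49],"twist":0,"claw":0},
  {"linear":[16.7,-16.1,63],"twist":0,"claw":0},
  {"linear":[24.3,-23.4,75.5],"twist":0,"claw":0},
  {"linear":[33,-31.8,87],"twist":0,"claw":0},
  {"linear":[33,-31.8,87],"twist":0,"claw":0},
], squeeze=20)

```text
clock: 3.17
position: [0.5482, -0.2812, 0.1049]
ee_rot: [0.004, 0.92, 0.391, 0.002]
contact_force: [1.0, -0.3, -3.1]
width: 0.0144
gripper_force: 20.2
```

Run:
```python
from h import *
s=sensors.get_state(); print(s['position'],s['ee_rot'],s['width'],s['gripper_force'],s['contact_force'])
im,m=snap('wrist','w3'); sc,_=snap('scene','s3')
cv2.imwrite('pics/c3.png',np.hstack([cv2.resize(im[:,:,::-1],(480,300)),cv2.resize(sc[160:260,250:350,::-1],(300,300),interpolation=cv2.INTER_CUBIC)]))
```

```text
[ 0.54819335 -0.28120914  0.10487327] [0.00354531 0.92044752 0.39084435 0.00211933] 0.014436978386024974 20.237138271331787 [ 0.96935613 -0.31480261 -3.13790978]
```

View pics/c3.png

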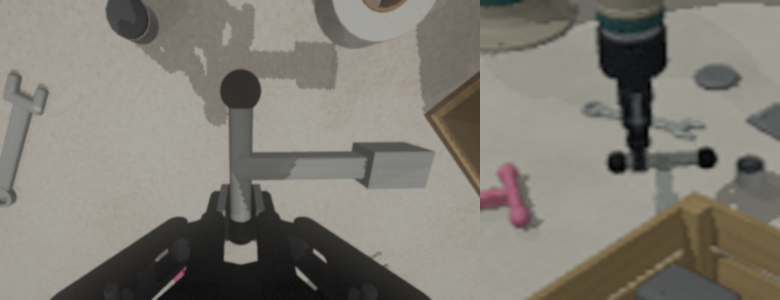

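The key (ball (240,90), socket (395,165) in the left half) is lifted but the grip's friction is holding it level. I'll go lower and ease the grip, so it swings down with little height to fall.

drive_tool([
  {"linear":[0,0,-20],"twist":0,"claw":0},
  {"linear":[0,0,-35],"twist":0,"claw":0.1},
  {"linear":[0,0,-35],"twist":0,"claw":0.155},
  {"linear":[0,0,-35],"twist":0,"claw":0.155},
])

```text
clock: 3.6
position: [0.5429, -0.2769, 0.0654]
ee_rot: [-0.002, 0.92, 0.391, -0.002]
contact_force: [-0.3, 0.5, -3.5]
width: 0.015
gripper_force: 20.2
```

drive_tool([
  {"linear":[0,0,0],"twist":0,"claw":0.165},
  {"linear":[0,0,0],"twist":0,"claw":0.165},
])

```text
clock: 3.77
position: [0.5454, -0.2787, 0.068]
ee_rot: [0.001, 0.92, 0.391, 0.0]
contact_force: [-0.3, -1.0, -3.5]
width: 0.0151
gripper_force: 20.2
```

drive_tool([
  {"linear":[0,0,0],"twist":0,"claw":0.172},
  {"linear":[0,0,0],"twist":0,"claw":0.172},
])

```text
clock: 3.93
position: [0.5454, -0.2788, 0.0681]
ee_rot: [0.001, 0.92, 0.391, 0.0]
contact_force: [-1.0, 0.3, -3.1]
width: 0.015
gripper_force: 20.2
```

drive_tool([
  {"linear":[0,0,0],"twist":0,"claw":0.178},
  {"linear":[0,0,0],"twist":0,"claw":0.178},
])

```text
clock: 4.1
position: [0.5452, -0.2787, 0.0677]
ee_rot: [0.0, 0.92, 0.391, 0.0]
contact_force: [0.7, -1.1, -3.1]
width: 0.0154
gripper_force: 13.9
```

drive_tool([
  {"linear":[0,0,0],"twist":0,"claw":0.183},
  {"linear":[0,0,0],"twist":0,"claw":0.183},
])

```text
clock: 4.27
position: [0.5454, -0.2787, 0.0676]
ee_rot: [0.0, 0.92, 0.391, 0.0]
contact_force: [0.2, 0.5, -1.7]
width: 0.0154
gripper_force: 6.1
```

drive_tool([
  {"linear":[0,0,0],"twist":0,"claw":0.188},
  {"linear":[0,0,0],"twist":0,"claw":0.188},
])

```text
clock: 4.43
position: [0.5452, -0.2785, 0.0675]
ee_rot: [0.0, 0.92, 0.391, 0.0]
contact_force: [0.2, 0.1, -1.7]
width: 0.016
gripper_force: 2.8
```

The grip yields gradually and the mouth now rests on the bench (half the weight is gone). I'll firm up slightly and look.

drive_tool([
  {"linear":[0,0,0],"twist":0,"claw":0.182},
  {"linear":[0,0,0],"twist":0,"claw":0.182},
])

```text
clock: 4.6
position: [0.5451, -0.2785, 0.0673]
ee_rot: [0.0, 0.92, 0.391, 0.0]
contact_force: [0.3, 0.2, -1.7]
width: 0.0159
gripper_force: 6.3
```

Run:
```python
from h import *
s=sensors.get_state(); print(s['position'],s['width'],s['gripper_force'],s['contact_force'])
im,m=snap('wrist','w4'); sc,_=snap('scene','s4')
cv2.imwrite('pics/c4.png',np.hstack([cv2.resize(im[:,:,::-1],(480,300)),cv2.resize(sc[160:260,250:350,::-1],(300,300),interpolation=cv2.INTER_CUBIC)]))
```

```text
[ 0.54512942 -0.27851685  0.06733705] 0.015896759495898256 6.323138102889061 [ 0.33433496  0.16939949 -1.67256283]
```

View pics/c4.png

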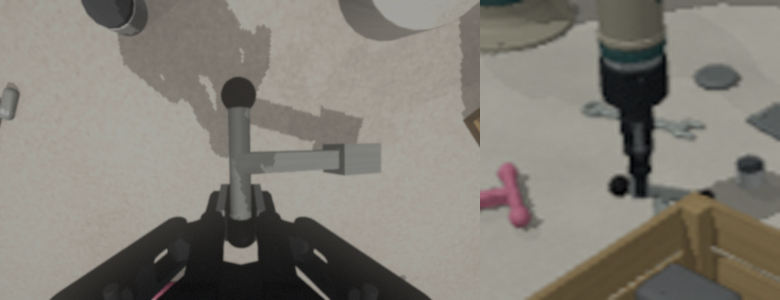

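The key has swung about 25° down with the mouth on the bench, at (380,158) in the left half. I'll continue the arc.

drive_tool([
  {"linear":[7,-7,13],"twist":0,"claw":0.184},
  {"linear":[14.5,-14,26],"twist":0,"claw":0.184},
  {"linear":[20,-19.5,33],"twist":0,"claw":0.184},
  {"linear":[27,-26,40],"twist":0,"claw":0.184},
  {"linear":[33.5,-32.5,46],"twist":0,"claw":0.184},
  {"linear":[40.5,-39.5,50.5],"twist":0,"claw":0.184},
  {"linear":[48,-46.5,54],"twist":0,"claw":0.184},
  {"linear":[55.5,-53.5,57.5],"twist":0,"claw":0.184},
  {"linear":[63,-61,59.5],"twist":0,"claw":0.184},
  {"linear":[71,-68.5,61],"twist":0,"claw":0.184},
  {"linear":[71,-68.5,61],"twist":0,"claw":0.184},
])

```text
clock: 5.62
position: [0.6187, -0.3484, 0.1306]
ee_rot: [0.002, 0.92, 0.391, 0.002]
contact_force: [0.4, 2.2, 5.2]
width: 0.016
gripper_force: 4.9
```

Run:
```python
from h import *
s=sensors.get_state(); print(s['position'],s['width'],s['gripper_force'],s['contact_force'])
im,m=snap('wrist','w5'); sc,_=snap('scene','s5')
cv2.imwrite('pics/c5.png',np.hstack([cv2.resize(im[:,:,::-1],(480,300)),cv2.resize(sc[160:260,240:340,::-1],(300,300),interpolation=cv2.INTER_CUBIC)]))
```

```text
[ 0.6186686  -0.34842076  0.13059871] 0.015996844632451077 4.859388303011656 [0.41967    2.22012836 5.17576884]
```

View pics/c5.png

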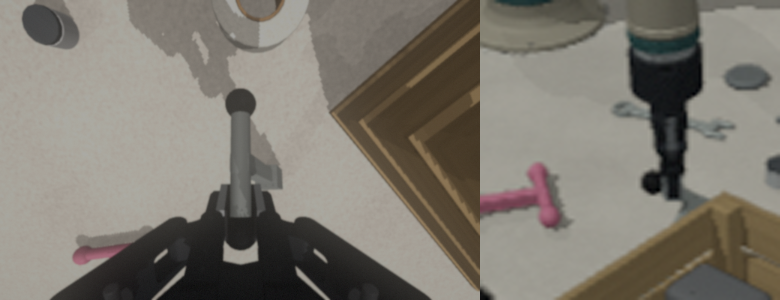

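Nearly upright, with the socket at (265,178) slightly ahead of the bar. I'll finish the arc and let the mouth square itself on the bench.

drive_tool([
  {"linear":[5,-5,0],"twist":0,"claw":0.186},
  {"linear":[10,-9.5,0],"twist":0,"claw":0.186},
  {"linear":[15,-14,-1],"twist":0,"claw":0.187},
  {"linear":[15,-14,-2],"twist":0,"claw":0.187},
  {"linear":[15,-14,-3],"twist":0,"claw":0.187},
])

```text
clock: 6.13
position: [0.6312, -0.3616, 0.1245]
ee_rot: [-0.0, 0.92, 0.391, -0.0]
contact_force: [0.7, 1.1, 1.4]
width: 0.0159
gripper_force: 1.1
```

Run:
```python
from h import *
s=sensors.get_state(); print(s['position'],s['width'],s['gripper_force'],s['contact_force'],s['moment'])
im,m=snap('wrist','w6'); sc,_=snap('scene','s6')
cv2.imwrite('pics/c6.png',np.hstack([cv2.resize(im[100:300,200:440,::-1],(480,400)),cv2.resize(sc[160:260,250:330,::-1],(320,400),interpolation=cv2.INTER_CUBIC)]))
```

```text
[ 0.63122755 -0.36155239  0.12452105] 0.015904010732853913 1.0553315794095397 [0.74430138 1.06626586 1.36515223] [ 0.18169093 -0.1004467   0.00534664]
```

View pics/c6.png

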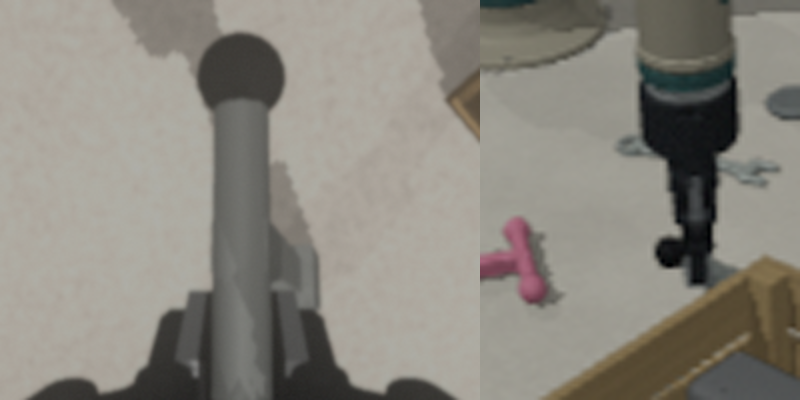

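The wrist crop shows the bar vertical at column 320 with the socket's right edge at about column 359; the key is nearly upright. I'll compare that edge with where an upright socket should project.

```bash
cat >> h.py <<'E'
def tilt(fn,zb):
    im,m=load(fn); s=sensors.get_state(); p=s['position']; q=s['ee_rot']
    a=2*np.arctan2(q[2],q[1]); b=np.array([np.cos(a),np.sin(a),0]); d=np.array([np.sin(a),-np.cos(a),0])
    c=np.array([p[0],p[1],zb])+.022*b
    for th in [60,70,75,80,85,90,95]:
        t=np.radians(th); x=d*np.cos(t)-np.array([0,0,1])*np.sin(t); n=d*np.sin(t)+np.array([0,0,1])*np.cos(t)
        P=[c+x*L+n*.013+b*w for L in (85,125) for w in (-.013,.013) for L in [L/1000]]
        print(th,proj(m,P).round(0).tolist())
    print(proj(m,[c,c+.05*b]).round(0))
    for r in range(205,255,6): print(r,im[r,330:380:2,0])
E
python3 - <<'E'
from h import *
tilt('w6',.1215)
E
```

```text
60 [[389.0, 211.0], [341.0, 212.0], [403.0, 198.0], [341.0, 212.0]]
70 [[371.0, 208.0], [343.0, 211.0], [379.0, 195.0], [343.0, 211.0]]
75 [[362.0, 207.0], [343.0, 210.0], [367.0, 193.0], [343.0, 210.0]]
80 [[353.0, 205.0], [343.0, 209.0], [356.0, 192.0], [343.0, 209.0]]
85 [[344.0, 205.0], [344.0, 208.0], [344.0, 192.0], [344.0, 208.0]]
90 [[335.0, 204.0], [343.0, 208.0], [333.0, 191.0], [343.0, 208.0]]
95 [[326.0, 204.0], [343.0, 207.0], [321.0, 191.0], [343.0, 207.0]]
[[318. 231.]
 [318. 132.]]
205 [102  96 101 132 135 134 136 135 134 133 136 165 173 171 170 170 171 170
 169 169 171 171 170 169 170]
211 [102 102  97 121 135 137 137 136 131 126 126 134 159 168 173 172 169 166
 165 167 166 166 170 172 166]
217 [101 101  90  82  85 104 124 127 127 127 127 128 142 165 170 168 169 166
 167 168 169 168 168 171 173]
223 [102 102  90  85  83  86  94  98 104 118 121 121 120 131 160 167 167 166
 167 166 166 168 168 168 170]
229 [101  98  88  81  84  88  95  94  93  94 110 119 121 112 106 158 167 168
 171 168 168 169 171 170 171]
235 [ 99  98  86  82  79  84  93  92  93  94 105 118 118 111 101 154 167 168
 168 164 167 166 164 168 172]
241 [ 99  93  88 100 111 115 109  99  95  93 103 118 120 115  99 150 170 170
 170 170 172 173 172 173 173]
247 [ 99  94  83  59  65  84  85  86  87 111 120 121 120 116 100 146 171 172
 172 169 171 170 172 172 172]
253 [ 97  94  82  58  57  77  84  84  84  94 108 107 106 105 103 144 170 171
 172 172 170 171 173 172 173]
```

```bash
sed -i 's/P=\[c+x\*L.*$/P=[c+x*L+n*.013+b*w for L,w in ((.085,-.013),(.085,.013),(.125,-.013),(.125,.013))]/' h.py
python3 - <<'E'
from h import *
tilt('w6',.1215)
E
```

```text
60 [[389.0, 211.0], [392.0, 178.0], [403.0, 198.0], [406.0, 169.0]]
70 [[371.0, 208.0], [373.0, 176.0], [379.0, 195.0], [381.0, 166.0]]
75 [[362.0, 207.0], [363.0, 175.0], [367.0, 193.0], [369.0, 166.0]]
80 [[353.0, 205.0], [354.0, 174.0], [356.0, 192.0], [357.0, 165.0]]
85 [[344.0, 205.0], [345.0, 173.0], [344.0, 192.0], [345.0, 164.0]]
90 [[335.0, 204.0], [335.0, 173.0], [333.0, 191.0], [333.0, 164.0]]
95 [[326.0, 204.0], [326.0, 173.0], [321.0, 191.0], [321.0, 164.0]]
[[318. 231.]
 [318. 132.]]
205 [102  96 101 132 135 134 136 135 134 133 136 165 173 171 170 170 171 170
 169 169 171 171 170 169 170]
211 [102 102  97 121 135 137 137 136 131 126 126 134 159 168 173 172 169 166
 165 167 166 166 170 172 166]
217 [101 101  90  82  85 104 124 127 127 127 127 128 142 165 170 168 169 166
 167 168 169 168 168 171 173]
223 [102 102  90  85  83  86  94  98 104 118 121 121 120 131 160 167 167 166
 167 166 166 168 168 168 170]
229 [101  98  88  81  84  88  95  94  93  94 110 119 121 112 106 158 167 168
 171 168 168 169 171 170 171]
235 [ 99  98  86  82  79  84  93  92  93  94 105 118 118 111 101 154 167 168
 168 164 167 166 164 168 172]
241 [ 99  93  88 100 111 115 109  99  95  93 103 118 120 115  99 150 170 170
 170 170 172 173 172 173 173]
247 [ 99  94  83  59  65  84  85  86  87 111 120 121 120 116 100 146 171 172
 172 169 171 170 172 172 172]
253 [ 97  94  82  58  57  77  84  84  84  94 108 107 106 105 103 144 170 171
 172 172 170 171 173 172 173]
```

```bash
cat >> h.py <<'E'
def kmodel(m,grip,a,th,ph):
    """grip point on bar at key y=-22 (b dir negative); returns px of A ball centre, B ball, stem flank points"""
    z=np.array([0,0,1.]);b=np.array([np.cos(a),np.sin(a),0]); d=np.array([np.sin(a),-np.cos(a),0])
    t=np.radians(th); x=d*np.cos(t)-z*np.sin(t); n=d*np.sin(t)+z*np.cos(t)
    Rr=cv2.Rodrigues(d*np.radians(ph))[0]   # ph>0: see sign of A z
    x,n,y=Rr@x,Rr@n,Rr@b
    c=grip+.022*y
    P=[c+.05*y]+[c+x*L+n*.013+y*w for L,w in ((.085,-.013),(.085,.013),(.125,-.013),(.125,.013))]
    cam=-np.array(m['R']).T@m['t']; dep=(np.array(m['R'])@P[0]+m['t'])[2]
    zs=[(c+x*.125+i*n+j*y)[2] for i in(-.013,.013) for j in (-.013,.013)]
    return proj(m,P).round(0).tolist(), 'ballpx',round(280*.026/dep,1),'Az',P[0][2].round(3),'minz',min(zs).round(3)
E
python3 - <<'E'
from h import *
im,m=load('w6'); s=sensors.get_state(); q=s['ee_rot']; a=2*np.arctan2(q[2],q[1]); g=s['position']-[0,0,.003]
for ph in (-30,-20,-10,0,10,20,30):
    print(ph,*kmodel(m,g,a,80,ph))
k=(im[100:200,280:370].max(2)<75).astype(np.uint8); n,l,st,c=cv2.connectedComponentsWithStats(k); print(st[1:][st[1:,4]>50]+[280,100,0,0,0])
for c in (336,346,354): print(c,im[200:300:3,c,0])
E
```

```text
-30 [[318.0, 145.0], [352.0, 255.0], [351.0, 224.0], [355.0, 256.0], [354.0, 230.0]] ballpx 43.4 Az 0.085 minz -0.005
-20 [[318.0, 137.0], [352.0, 238.0], [352.0, 207.0], [354.0, 235.0], [354.0, 208.0]] ballpx 46.8 Az 0.097 minz -0.009
-10 [[318.0, 133.0], [352.0, 222.0], [353.0, 190.0], [355.0, 213.0], [355.0, 186.0]] ballpx 51.0 Az 0.109 minz -0.008
0 [[318.0, 132.0], [353.0, 205.0], [354.0, 174.0], [356.0, 192.0], [357.0, 165.0]] ballpx 55.7 Az 0.121 minz -0.004
10 [[317.0, 137.0], [354.0, 190.0], [356.0, 158.0], [357.0, 171.0], [359.0, 143.0]] ballpx 61.1 Az 0.134 minz -0.001
20 [[317.0, 148.0], [355.0, 174.0], [358.0, 143.0], [359.0, 150.0], [361.0, 121.0]] ballpx 67.0 Az 0.146 minz 0.007
30 [[317.0, 167.0], [357.0, 160.0], [361.0, 128.0], [361.0, 129.0], [365.0, 98.0]] ballpx 73.2 Az 0.157 minz 0.017
[[ 300  118   41   36 1149]]
336 [129 131 133 130 106  85  84  84  84  83  81  81  80  81 107  85  60  59
  58  58  59  59  55  57  59  54  55  53  54  54  51  52  52  51]
346 [140 136 132 130 129 127 128 126  99  93  92  92  95  95  98  97  87  84
  83  84  84  83  83  81  80  82  80  92  73  48  42  38  39  39]
354 [171 171 172 168 150 156 135 128 121 122 121 119 119 121 120 124 122 115
  86  54  51  54  50  52  53  53  63  49  44  45  44  42  38  41]
```

The key has also rolled about 28° towards the gripped side, so ball A hangs low. The mouth is on the bench, so I'll swing the bar upright about the mouth's corner by moving towards −bar.

drive_tool([
  {"linear":[-5.5,-5.5,1],"twist":0,"claw":0.184},
  {"linear":[-11,-11,2],"twist":0,"claw":0.184},
  {"linear":[-16,-17,2.5],"twist":0,"claw":0.184},
  {"linear":[-22,-22.5,2.5],"twist":0,"claw":0.184},
  {"linear":[-27,-28.5,2],"twist":0,"claw":0.184},
  {"linear":[-32.5,-34,1],"twist":0,"claw":0.184},
  {"linear":[-37,-39,0],"twist":0,"claw":0.184},
  {"linear":[-37,-39,0],"twist":0,"claw":0.184},
])

```text
clock: 6.9
position: [0.5924, -0.4018, 0.1253]
ee_rot: [0.0, 0.921, 0.39, -0.001]
contact_force: [-0.7, -0.2, 0.8]
width: 0.0155
gripper_force: 3.6
```

```bash
cat >> h.py <<'E'
def report(fn):
    s=sensors.get_state(); im,m=snap('wrist',fn); q=s['ee_rot']; a=2*np.arctan2(q[2],q[1]); g=s['position']-[0,0,.003]
    print(s['clock'],s['position'].round(4),'yaw',np.degrees(a).round(1),s['width'].round(4),s['gripper_force'].round(1),s['contact_force'].round(1),s['moment'].round(2))
    k=(im[90:220,280:370].max(2)<75).astype(np.uint8); n,l,st,c=cv2.connectedComponentsWithStats(k)
    for r in st[1:][st[1:,4]>200]: print('dark',r+[280,90,0,0,0])
    return im,m,g,a
def rows(im,r0,r1,dr,c0,c1,dc):
    for r in range(r0,r1,dr): print(r,*im[r,c0:c1:dc,0])
E
python3 - <<'E'
from h import *
im,m,g,a=report('w7')
for ph in (-20,-10,0,10):
    print(ph,*kmodel(m,g,a,80,ph))
rows(im,150,270,6,290,390,4)
E
```

```text
Traceback (most recent call last):
  File "h.py", line 42, in report
    print(s['clock'],s['position'].round(4),'yaw',np.degrees(a).round(1),s['width'].round(4),s['gripper_force'].round(1),s['contact_force'].round(1),s['moment'].round(2))
                                                                         ^^^^^^^^^^^^^^^^
AttributeError: 'float' object has no attribute 'round'
```

```bash
sed -i "s/s\['width'\].round(4),s\['gripper_force'\].round(1)/round(s['width'],4),round(s['gripper_force'],1)/; s/print(s\['clock'\]/print(round(s['clock'],2)/" h.py
python3 - <<'E'
from h import *
im,m,g,a=report('w7')
for ph in (-20,-10,0,10):
    print(ph,*kmodel(m,g,a,80,ph))
rows(im,150,270,6,290,390,4)
E
```

```text
6.95 [ 0.5932 -0.4011  0.1254] yaw 46.0 0.0161 3.6 [-0.5  0.4  1.9] [-0.    0.14 -0.01]
dark [ 294   92   53   50 2173]
-20 [[320.0, 137.0], [353.0, 238.0], [353.0, 207.0], [355.0, 235.0], [355.0, 208.0]] ballpx 46.9 Az 0.098 minz -0.007
-10 [[320.0, 133.0], [353.0, 222.0], [354.0, 190.0], [356.0, 213.0], [356.0, 186.0]] ballpx 51.1 Az 0.11 minz -0.007
0 [[320.0, 132.0], [354.0, 205.0], [355.0, 174.0], [356.0, 192.0], [358.0, 165.0]] ballpx 55.8 Az 0.122 minz -0.003
10 [[319.0, 137.0], [355.0, 190.0], [357.0, 158.0], [358.0, 171.0], [360.0, 143.0]] ballpx 61.3 Az 0.135 minz 0.001
150 169 170 169 166 92 99 101 107 107 101 96 89 123 130 129 153 169 169 169 167 162 167 165 165 169
156 169 170 170 166 92 98 102 108 108 101 98 90 125 132 130 129 152 164 167 162 164 164 170 162 166
162 170 169 169 167 93 98 103 108 108 101 96 89 124 128 126 124 136 167 168 162 164 167 168 169 168
168 170 169 169 167 91 98 103 106 107 102 97 89 124 124 124 125 123 133 163 164 164 164 168 167 166
174 170 170 170 167 93 97 103 108 106 100 97 88 101 102 103 106 106 109 154 164 167 166 167 167 168
180 170 170 1
[... 718 characters left out ...]
70 168 169 169 167 168 169 170 171 170
228 169 169 170 167 98 95 96 100 101 98 97 93 86 167 166 168 167 168 168 169 168 169 169 168 170
234 170 169 168 166 100 92 95 99 100 97 94 93 157 166 168 169 168 168 169 170 169 169 169 169 169
240 169 168 169 169 106 105 94 98 100 96 94 89 166 168 167 167 169 167 169 169 169 169 170 169 170
246 168 131 100 95 85 106 112 98 101 95 96 85 89 99 112 167 166 165 167 168 168 169 169 170 168
252 164 95 85 69 81 106 119 118 99 96 94 84 59 86 85 162 159 167 168 168 169 168 168 168 169
258 59 84 83 61 75 104 117 128 126 95 93 80 54 82 82 65 56 63 160 168 167 170 168 169 170
264 69 83 82 50 77 104 117 126 126 95 92 81 48 80 80 76 53 55 95 166 168 169 168 169 168
```

drive_tool([
  {"linear":[0,-5,0],"twist":0,"claw":0.185},
  {"linear":[1,-11,0],"twist":0,"claw":0.185},
  {"linear":[3,-17,-1],"twist":0,"claw":0.186},
  {"linear":[5,-22,-1],"twist":0,"claw":0.186},
  {"linear":[7,-25,-2],"twist":0,"claw":0.186},
  {"linear":[7,-25,-2],"twist":0,"claw":0.186},
])

```text
clock: 7.5
position: [0.6017, -0.4264, 0.1231]
ee_rot: [0.001, 0.92, 0.391, 0.0]
contact_force: [-0.4, -0.1, 0.5]
width: 0.0158
gripper_force: 1.5
```

Run:
```python
from h import *
im,m,g,a=report('w8')
for th,ph in ((80,-10),(80,0),(85,0),(90,0),(90,-10)):
    print(th,ph,*kmodel(m,g,a,th,ph))
rows(im,120,240,8,290,390,4)
```

```text
7.5 [ 0.6017 -0.4264  0.1231] yaw 46.0 0.0158 1.5 [-0.4 -0.1  0.5] [-0.1   0.02 -0.02]
dark [ 293   90   55   54 2489]
80 -10 [[320.0, 133.0], [353.0, 222.0], [354.0, 190.0], [355.0, 213.0], [356.0, 187.0]] ballpx 51.1 Az 0.108 minz -0.009
80 0 [[320.0, 132.0], [354.0, 205.0], [355.0, 174.0], [356.0, 192.0], [357.0, 165.0]] ballpx 55.8 Az 0.12 minz -0.005
85 0 [[320.0, 132.0], [345.0, 205.0], [345.0, 173.0], [345.0, 192.0], [346.0, 164.0]] ballpx 55.8 Az 0.12 minz -0.006
90 0 [[320.0, 132.0], [336.0, 204.0], [336.0, 173.0], [333.0, 191.0], [334.0, 164.0]] ballpx 55.8 Az 0.12 minz -0.005
90 -10 [[320.0, 133.0], [335.0, 221.0], [335.0, 190.0], [333.0, 213.0], [333.0, 186.0]] ballpx 51.1 Az 0.108 minz -0.009
120 129 56 56 56 52 55 54 57 54 55 54 57 55 57 56 156 171 169 170 172 171 172 172 169 168
128 131 69 54 55 57 55 54 54 54 54 53 56 55 57 67 169 170 170 169 172 171 168 165 168 164
136 133 137 76 53 52 53 54 52 51 53 55 57 55 71 162 169 164 168 170 167 171 170 170 164 165
144 170 164 135 125 83 86 87 87 89 86 82 83 129 161 164 164 169 165 171 170 170 166 167 165 166
152 171 165 130 1
[... 380 characters left out ...]
 172
184 171 171 171 168 95 100 104 105 106 105 95 93 145 170 169 168 172 171 171 171 170 172 172 172 172
192 172 170 171 170 92 100 105 105 106 103 97 92 150 170 170 171 171 171 170 172 172 172 172 172 173
200 168 168 170 168 94 100 105 103 102 102 97 95 154 170 170 171 171 172 172 171 171 173 172 172 170
208 170 169 171 169 94 99 98 99 103 101 97 91 164 171 171 171 170 171 171 171 172 172 171 172 172
216 171 170 171 169 94 92 97 99 101 101 97 95 159 170 169 170 171 168 171 171 172 172 171 173 171
224 171 167 170 168 98 91 96 99 102 101 96 95 163 170 170 170 170 170 167 171 171 172 173 172 171
232 170 170 170 169 110 92 96 100 102 98 96 94 163 170 171 171 171 170 172 171 171 172 172 171 171
```

The socket is now hidden squarely beneath the bar and the ball is level-sized, so the key stands upright. The grip sits about 29 mm off centre; I'll slacken, slide to the bar's centre, go lower onto the stem flats and regrip.

drive_tool([
  {"linear":[0,0,0],"twist":0,"claw":0.21},
  {"linear":[0,0,0],"twist":0,"claw":0.25},
  {"linear":[5,5,-2],"twist":0,"claw":0.27},
  {"linear":[10,10.5,-4],"twist":0,"claw":0.27},
  {"linear":[15,15.5,-6],"twist":0,"claw":0.27},
  {"linear":[20,21,-8],"twist":0,"claw":0.27},
  {"linear":[20,21,-8],"twist":0,"claw":0.27},
])

```text
clock: 8.13
position: [0.6223, -0.402, 0.1146]
ee_rot: [-0.001, 0.92, 0.392, 0.0]
contact_force: [0.4, 0.3, 0.3]
width: 0.0234
gripper_force: 0.1
```

Run:
```python
from h import *
im,m,g,a=report('w9')
s=sensors.get_state();q=s['ee_rot']
b=np.array([np.cos(a),np.sin(a),0]); c=np.array([*g[:2],.125])
print(proj(m,[c+.05*b,c,c+.037*b]).round(0))
rows(im,150,240,8,290,390,4)
```

```text
8.13 [ 0.6223 -0.402   0.1146] yaw 46.1 0.0234 0.1 [0.4 0.3 0.3] [-0.01 -0.01  0.03]
dark [ 303  173   55   47 2136]
[[320. 185.]
 [320. 283.]
 [320. 213.]]
150 135 136 138 134 133 138 158 172 172 172 173 171 172 171 173 173 171 171 172 173 173 172 173 173 173
158 137 137 134 135 133 134 140 171 171 172 171 173 172 173 172 173 173 172 172 173 172 172 173 172 170
166 136 136 133 131 136 134 133 130 154 161 172 172 173 173 173 173 172 172 172 170 173 172 172 168 167
174 134 136 139 136 135 136 133 103 71 62 62 68 76 142 168 171 168 167 171 171 169 173 172 170 165
182 163 166 149 137 129 65 60 59 59 60 57 58 60 60 60 71 164 170 169 172 171 172 168 167 165
190 172 171 150 122 59 58 59 59 57 57 59 61 61 60 60 61 63 163 172 169 168 171 170 169 172
198 172 172 172 94 59 60 59 56 58 58 60 59 58 58 60 59 62 117 169 171 169 166 169 169 173
206 171 172 171 120 56 56 57 54 57 57 56 58 58 57 56 58 59 121 169 169 169 171 170 172 173
214 172 171 171 171 86 55 55 54 56 55 55 54 57 55 57 57 94 170 172 171 172 173 173 171 173
222 171 172 171 170 170 104 57 56 55 53 52 54 56 55 74 160 169 171 169 171 172 171 173 171 172
230 172 171 171 172 170 143 84 90 95 98 99 99 95 93 138 171 171 170 172 172 170 171 172 172 173
238 171 168 167 170 169 143 82 89 95 97 99 99 94 93 156 170 172 170 170 172 172 171 172 172 173
```

The key stands on its own, with no force on the fingers. The ball centre is at (330,199) against an expected (320,185), so I'll shift by about −6.5 mm along the bar and +4 mm across, then grip.

drive_tool([
  {"linear":[-1,-4,0],"twist":0,"claw":0.27},
  {"linear":[-1.5,-7.5,0],"twist":0,"claw":0.27},
  {"linear":[-1.5,-7.5,0],"twist":0,"claw":0.2},
  {"linear":[-1.5,-7.5,0],"twist":0,"claw":0.1},
  {"linear":[-1.5,-7.5,0],"twist":0,"claw":0},
  {"linear":[-1.5,-7.5,0],"twist":0,"claw":0},
  {"linear":[-1.5,-7.5,0],"twist":0,"claw":0},
], squeeze=60)

```text
clock: 8.77
position: [0.6192, -0.4121, 0.1156]
ee_rot: [0.0, 0.92, 0.391, -0.0]
contact_force: [-1.9, -0.8, 1.1]
width: 0.015
gripper_force: 59.4
```

drive_tool([
  {"linear":[0,0,20],"twist":0,"claw":0},
  {"linear":[0,0,50],"twist":0,"claw":0},
  {"linear":[0,0,90],"twist":0,"claw":0},
  {"linear":[0,0,130],"twist":0,"claw":0},
  {"linear":[0,0,165],"twist":0,"claw":0},
  {"linear":[0,0,180],"twist":0,"claw":0},
  {"linear":[0,0,180],"twist":0,"claw":0},
])

```text
clock: 9.35
position: [0.6212, -0.4123, 0.3005]
ee_rot: [0.004, 0.92, 0.391, 0.002]
contact_force: [0.1, -0.1, -2.8]
width: 0.0148
gripper_force: 59.1
```

Run:
```python
from h import *
im,m,g,a=report('w10'); snap('top','t10'); sc,ms=snap('scene','s10')
t,mt=load('t10')
z=g[2]+.011
b=np.array([np.cos(a),np.sin(a),0]);c=np.array([*g[:2],z]);print(proj(m,[c+.05*b,c]).round(0), z)
P=[c,c+.05*b,c-.05*b,c-[0,0,.125],c-[0,0,.085]]
print('scene',proj(ms,P).round(0).tolist())
p=proj(ms,P).astype(int); x0,y0=p[0]-[60,40]
crop=sc[y0:y0+120,x0:x0+120]
cv2.imwrite('pics/s10c.png',cv2.resize(crop[:,:,::-1],(600,600),interpolation=cv2.INTER_CUBIC)); print(x0,y0)
```

```text
9.35 [ 0.6212 -0.4123  0.3005] yaw 46.1 0.0148 59.1 [ 0.1 -0.1 -2.8] [-0.03 -0.02 -0.01]
dark [ 294  150   55   55 2395]
[[320. 184.]
 [320. 280.]] 0.30852442469516117
scene [[286.0, 179.0], [304.0, 178.0], [269.0, 180.0], [289.0, 215.0], [288.0, 204.0]]
226 139
```

The key is held centred and lifted (weight 2.8 N, negligible moment). Next is the manifold position from the top view's plate corners.

Run:
```python
from h import *
im,m=load('top0'); hsv=cv2.cvtColor(im,cv2.COLOR_RGB2HSV)
C=plane(m,[[257.8,178.1],[247.8,234.4],[148.8,218.6]],.006); print(C.round(4),np.linalg.norm(C[0]-C[1]),np.linalg.norm(C[1]-C[2]))
y=C[2]-C[1]; y/=np.linalg.norm(y); x=np.array([y[1],-y[0],0]); o=(C[0]+C[2])/2
print('yaw',np.degrees(np.arctan2(x[1],x[0])),'o',o)
for n,p in (('gauge',.06),('far',-.06)):
    P=o-.02*x+p*y; P[2]=.0825; print(n,P.round(4),'px top',proj(m,[P,P+[0,0,.032]]).round(1))
g=o+.035*x+.113*y; g[2]=.09; print(proj(m,[g]))
s=sensors.get_state(); print(s['qpos'].round(2)); R=np.array(eyes.camera_model('wrist')['R']);t=np.array(eyes.camera_model('wrist')['t']); print('cam',(-R.T@t-s['position']).round(3),R[2].round(2))
```

```text
[[ 0.6432 -0.0356  0.006 ]
 [ 0.4766 -0.0107  0.006 ]
 [ 0.5221  0.2745  0.006 ]] 0.16849467520648131 0.28874125041828397
yaw -9.08082174973122 o [0.58266741 0.11944143 0.006     ]
gauge [0.5724 0.1818 0.0825] px top [[174.2 196.5]
 [170.5 194.2]]
far [0.5534 0.0633 0.0825] px top [[217.5 203.4]
 [215.  201.3]]
[[158.47246758 173.4530329 ]]
[-0.68  0.53  0.98  0.    1.64  0.09]
cam [0.057 0.058 0.131] [-0.22 -0.22 -0.95]
```

drive_tool([
  {"linear":[-5,25,0],"twist":2,"claw":0},
  {"linear":[-10,60,0],"twist":5,"claw":0},
  {"linear":[-14,98,0],"twist":8,"claw":0},
  {"linear":[-18,136,0],"twist":11,"claw":0},
  {"linear":[-22,174,0],"twist":14,"claw":0},
  {"linear":[-26,212,0],"twist":17,"claw":0},
  {"linear":[-30,250,0],"twist":20,"claw":0},
  {"linear":[-34,288,0],"twist":23,"claw":0},
  {"linear":[-38,326,0],"twist":26,"claw":0},
  {"linear":[-43,364,0],"twist":29,"claw":0},
  {"linear":[-47,400,0],"twist":32,"claw":0},
  {"linear":[-50,430,0],"twist":35,"claw":0},
])

```text
clock: 10.5
position: [0.5672, 0.0213, 0.2922]
ee_rot: [-0.003, 0.759, 0.651, -0.002]
contact_force: [0.7, -0.3, -3.2]
width: 0.0147
gripper_force: 59.4
```

drive_tool([
  {"linear":[-4,30,0],"twist":0,"claw":0},
  {"linear":[-8,60,-15],"twist":0,"claw":0},
  {"linear":[-11,80,-30],"twist":0,"claw":0},
  {"linear":[-11,85,-40],"twist":0,"claw":0},
  {"linear":[-11,85,-40],"twist":0,"claw":0},
  {"linear":[-11,85,-40],"twist":0,"claw":0},
])

```text
clock: 11.0
position: [0.5575, 0.1029, 0.2531]
ee_rot: [-0.001, 0.76, 0.65, -0.002]
contact_force: [0.0, -0.4, -2.8]
width: 0.0148
gripper_force: 59.2
```

Run:
```python
from h import *
im,m,g,a=report('w11')
print(proj(m,[[.5724,.1818,.0825],[.5724,.1818,.1145]]).round(0))
c=im[40:240,180:440]
cv2.imwrite('pics/w11c.png',cv2.resize(c[:,:,::-1],(780,600),interpolation=cv2.INTER_CUBIC))
```

```text
11.0 [0.5575 0.1029 0.2531] yaw 81.1 0.0148 59.2 [ 0.  -0.4 -2.8] [ 0.02 -0.01  0.03]
dark [ 280  149   90   71 3350]
[[323. 112.]
 [323. 112.]]
```

View pics/w11c.png

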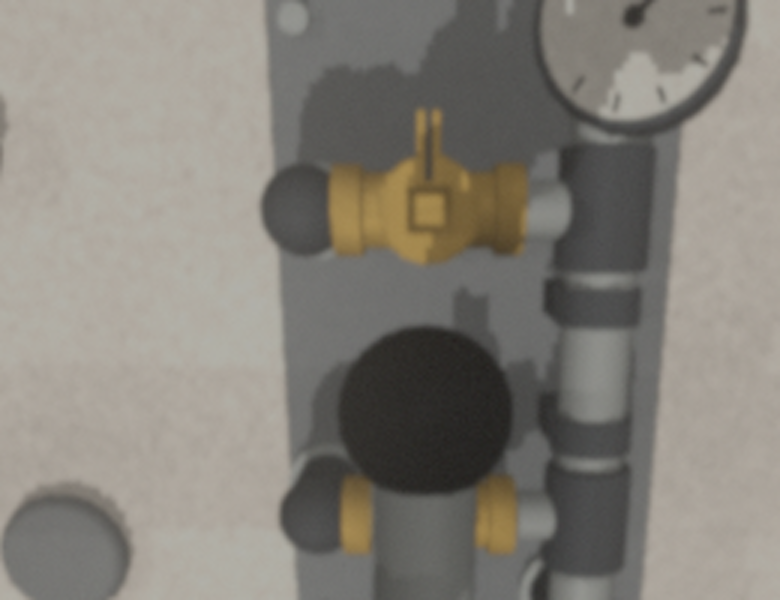

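The crop shows the gauge-side cock's square tip at crop (429,210), i.e. pixel (323,110), square to the image, with its pointer up (+y, shut). Key ball A is at crop (425,410), i.e. pixel (321.7,176.7). I'll take a second wrist view for height, with the moves kept clear above the shafts.

drive_tool([
  {"linear":[3,20,0],"twist":0,"claw":0},
  {"linear":[5,30,0],"twist":0,"claw":0},
  {"linear":[5,30,0],"twist":0,"claw":0},
  {"linear":[5,30,0],"twist":0,"claw":0},
])

```text
clock: 11.38
position: [0.564, 0.1327, 0.2556]
ee_rot: [0.001, 0.76, 0.65, -0.0]
contact_force: [0.1, -0.1, -4.2]
width: 0.0148
gripper_force: 59.4
```

Run:
```python
from h import *
i1,m1=load('w11'); im,m,g,a=report('w12')
T=i1[96:124,309:338]; M=cv2.matchTemplate(im,T,cv2.TM_CCOEFF_NORMED); _,v,_,l=cv2.minMaxLoc(M); p2=np.array(l)+[14,14]; print(v,p2)
print('tip',tri(m1,[323,110],m,p2), plane(m1,[[323,110]],.1145), plane(m,[p2],.1145))
g1=np.array([.5575,.1029]); a1=np.radians(81.1)
for zz in (.2595,.2625): 
    B=plane(m1,[[321.7,176.7]],zz)[0]; b=np.array([np.cos(a1),np.sin(a1)]); print('key axis - tcp',(B[:2]-.05*b-g1).round(4))
# ball in w12
k=(im.max(2)[120:230,290:352]<75).astype(np.uint8); k=cv2.morphologyEx(k,cv2.MORPH_OPEN,np.ones((9,9)));n,lb,st,c=cv2.connectedComponentsWithStats(k); print(st[1:]+[290,120,0,0,0])
```

```text
11.38 [0.564  0.1327 0.2556] yaw 81.0 0.0148 59.4 [ 0.1 -0.1 -4.2] [-0.03  0.02 -0.02]
dark [358 118  12  57 390]
dark [ 293  148   77   72 3060]
0.736366868019104 [275  75]
tip (array([0.57942575, 0.19144282, 0.47635127]), np.float64(0.025207819390634396)) [[0.57292927 0.18357176 0.1145    ]] [[0.54264137 0.24915316 0.1145    ]]
key axis - tcp [0.0018 0.0026]
key axis - tcp [0.0019 0.0032]
[[ 293  149   58   56 2695]]
```

Run:
```python
from h import *
i1,m1=load('w11'); im,m=load('w12')
print(proj(m,[[.5729,.1836,.1145]]))
T=i1[102:118,313:334]; R=im[100:152,290:360]; M=cv2.matchTemplate(R,T,cv2.TM_CCOEFF_NORMED); _,v,_,l=cv2.minMaxLoc(M)
# subpixel by parabola on peak
x,y=l; f=lambda a,b,c:(a-c)/(2*(a-2*b+c)); dx=f(M[y,x-1],v,M[y,x+1]); dy=f(M[y-1,x],v,M[y+1,x])
p2=np.array([x+dx+290+10,y+dy+100+8]); print(v,p2, tri(m1,[323,110],m,p2), plane(m,[p2],.1145))
```

```text
[[320.20811899 143.71342996]]
0.6452211737632751 [319.9567 142.466 ] (array([0.57283985, 0.1836384 , 0.10346689]), np.float64(0.00033115942850976286)) [[0.57284622 0.18479296 0.1145    ]]
```

drive_tool([
  {"linear":[4,25,0],"twist":0,"claw":0},
  {"linear":[7,48,0],"twist":0,"claw":0},
  {"linear":[7,48,0],"twist":0,"claw":0},
  {"linear":[7,48,0],"twist":0,"claw":0},
  {"linear":[7,48,0],"twist":0,"claw":0},
])

```text
clock: 11.85
position: [0.5704, 0.1803, 0.2553]
ee_rot: [0.0, 0.76, 0.65, -0.001]
contact_force: [0.2, 0.1, -2.9]
width: 0.0148
gripper_force: 59.3
```

Run:
```python
from h import *
im,m,g,a=report('w13')
k=(im.max(2)[120:230,285:352]<75).astype(np.uint8); k=cv2.morphologyEx(k,cv2.MORPH_OPEN,np.ones((9,9)));n,lb,st,c=cv2.connectedComponentsWithStats(k); print(st[1:]+[285,120,0,0,0],c[1:]+[285,120])
B=plane(m,[c[1]+[285,120]],g[2]+.003+.0094)[0]; b=np.array([np.cos(a),np.sin(a)]); print('axis',B[:2]-.05*b)
# scene: key tilt. steel key edges in difference to s10
sc,ms=snap('scene','s13'); ax=np.array([.5729,.184]); z=g[2]+.0124
P=proj(ms,[[*ax,z],[*ax,z-.085],[*ax,z-.125],[*ax,.1145],[*ax,.0825]]); print(P.round(1))
for f in np.linspace(.15,1,9):
    r,c=(P[0]+(P[2]-P[0])*f)[::-1]; r=int(round(r)); c=int(round(c)); print(r,c,sc[r,c-12:c+13].mean(1).astype(int))
```

```text
11.85 [0.5704 0.1803 0.2553] yaw 81.0 0.0148 59.3 [ 0.2  0.1 -2.9] [-0.01 -0.01 -0.01]
dark [ 294  147   57   58 2668]
dark [357 161  13  53 403]
[[ 294  148   56   57 2663]
 [ 285  162    5   14   70]
 [ 339  224   12    6   72]] [[321.44085618 176.41682313]
 [287.         168.5       ]
 [344.5        226.5       ]]
axis [0.57214307 0.18364161]
[[389.3 127.8]
 [388.3 148.4]
 [387.9 157.8]
 [387.6 163.6]
 [387.3 170.8]]
132 389 [ 13  17  16  18  14  20  63  72  41  53  59  75  77  38  21  14  87 120
 113 107 102  87  71  78  93]
135 389 [149 132 114 131 146 151 154 153 143 115  83  72  81  81  95 107  98  80
  80  81  81  80  79  77  77]
139 389 [129 152 160 162 158 155 156 156 140  97  63  75  84  85  99 109 109 108
 109 108 109 109 107 109 109]
142 389 [105  92  62  44  45  46  56  70  94  93  64  73  82  94 133 156 156 155
 156 155 156 156 156 156 157]
145 388 [153 152 125  62  46  45  45  46  45  78  97  82  74  81  74  56  46  54
  68  88 107 129 150 160 162]
148 388 [155 155 127  64  47  46  47  66  86 104 106  98  92  81  77  64  49  47
  46  47  46  48  46  48  45]
151 388 [153 154 153 150 141 137 119  94  96  96  96  98  91  82  79  80  71  51
  45  45  46  45  44  46  46]
155 388 [149 148 148 148 149 149 138 112  97  97  97  92  84  79  79  80 113 137
 118  83  73  65  51  47  46]
158 388 [148 148 149 149 150 149 142 123 103  98  97  91  82  80  81  99 134 150
 150 148 145 146 146 146 147]
```

The axis agrees with the tip within 1 mm and the scene profile shows the key hanging straight. Descend.

drive_tool([
  {"linear":[0.7,0.5,-12],"twist":0,"claw":0},
  {"linear":[0.7,0.5,-22],"twist":0,"claw":0},
  {"linear":[0.7,0.5,-28],"twist":0,"claw":0},
  {"linear":[0.7,0.5,-34],"twist":0,"claw":0},
  {"linear":[0.7,0.5,-34],"twist":0,"claw":0},
])

```text
clock: 12.37
position: [0.571, 0.1814, 0.2198]
ee_rot: [-0.0, 0.76, 0.65, -0.001]
contact_force: [0.5, 0.0, -3.9]
width: 0.0149
gripper_force: 59.3
```

drive_tool([
  {"linear":[0,0,-4],"twist":0,"claw":0},
  {"linear":[0,0,-8],"twist":0,"claw":0},
  {"linear":[0,0,-8],"twist":0,"claw":0},
])

```text
clock: 12.62
position: [0.5711, 0.1819, 0.2127]
ee_rot: [-0.0, 0.76, 0.65, -0.0]
contact_force: [1.4, -0.6, -2.6]
width: 0.0147
gripper_force: 59.3
```

drive_tool([
  {"linear":[0,0,-4],"twist":0,"claw":0},
  {"linear":[0,0,-8],"twist":0,"claw":0},
  {"linear":[0,0,-12],"twist":0,"claw":0},
  {"linear":[0,0,-12],"twist":0,"claw":0},
])

```text
clock: 12.95
position: [0.571, 0.1819, 0.2004]
ee_rot: [-0.0, 0.76, 0.65, -0.0]
contact_force: [-0.0, -0.4, -3.1]
width: 0.0149
gripper_force: 59.3
```

Smooth, with no side load. Down to contact, then release.

drive_tool([
  {"linear":[0,0,-2],"twist":0,"claw":0},
  {"linear":[0,0,-4],"twist":0,"claw":0},
  {"linear":[0,0,-4],"twist":0,"claw":0},
])

```text
clock: 13.2
position: [0.5713, 0.182, 0.198]
ee_rot: [0.0, 0.76, 0.65, 0.0]
contact_force: [-0.5, 0.5, 0.7]
width: 0.0146
gripper_force: 59.9
```

drive_tool([
  {"linear":[0,0,0],"twist":0,"claw":0.15},
  {"linear":[0,0,0],"twist":0,"claw":0.19},
  {"linear":[0,0,0],"twist":0,"claw":0.23},
  {"linear":[0,0,0],"twist":0,"claw":0.35},
  {"linear":[0,0,0],"twist":0,"claw":0.5},
  {"linear":[0,0,0],"twist":0,"claw":0.5},
  {"linear":[0,0,0],"twist":0,"claw":0.5},
  {"linear":[0,0,0],"twist":0,"claw":0.5},
  {"linear":[0,0,0],"twist":0,"claw":0.5},
  {"linear":[0,0,0],"twist":0,"claw":0.5},
])

```text
clock: 14.03
position: [0.5712, 0.1819, 0.1973]
ee_rot: [0.0, 0.76, 0.65, 0.0]
contact_force: [0.2, -0.2, -0.6]
width: 0.0433
gripper_force: 0.0
```

Run:
```python
from h import *
im,m,g,a=report('w14')
k=(im.max(2)[120:260,285:352]<75).astype(np.uint8); k=cv2.morphologyEx(k,cv2.MORPH_OPEN,np.ones((9,9)));n,lb,st,c=cv2.connectedComponentsWithStats(k); print(st[1:]+[285,120,0,0,0],c[1:]+[285,120])
# height of ball A from two views: wrist + scene
sc,ms=snap('scene','s14'); ax=[.5729,.184]; b=np.array([np.cos(a),np.sin(a)])
for zb in (.2075,.2155,.2235):
    print(zb,proj(ms,[[*(ax+.05*b),zb],[*(ax-.05*b),zb]]).round(1).tolist(), proj(m,[[*(ax+.05*b),zb]]).round(1).tolist())
kk=(sc.max(2)<60).astype(np.uint8)[110:170,360:425]; n,lb,st,c=cv2.connectedComponentsWithStats(kk); print([(s[:5]+[360,110,0,0,0]).tolist() for s in st[1:] if s[4]>15])
for r in range(126,150,2): print(r,sc[r,372:420,:].max(1).tolist())
```

```text
14.03 [0.5712 0.1819 0.1973] yaw 81.0 0.0433 0.0 [ 0.2 -0.2 -0.6] [-0.01 -0.03 -0.04]
dark [ 293  147   59   58 2694]
[[ 293  147   58   57 2681]] [[321.58224543 175.62402089]]
0.2075 [[397.5, 138.2], [379.5, 145.4]] [[321.7, 179.5]]
0.2155 [[397.7, 136.3], [379.6, 143.5]] [[321.8, 183.9]]
0.2235 [[397.8, 134.4], [379.6, 141.5]] [[322.0, 189.0]]
[[375, 110, 50, 54, 939], [409, 122, 9, 7, 52], [377, 141, 8, 10, 49], [407, 167, 9, 3, 17]]
126 [160, 159, 159, 124, 28, 26, 24, 24, 19, 21, 21, 22, 20, 15, 23, 26, 24, 27, 22, 23, 24, 24, 21, 17, 33, 47, 53, 52, 59, 71, 67, 50, 81, 113, 112, 107, 85, 38, 12, 10, 12, 12, 12, 10, 14, 62, 103, 112]
128 [161, 160, 160, 137, 75, 26, 71, 79, 38, 25, 24, 19, 18, 19, 26, 23, 26, 26, 24, 26, 22, 19, 14, 17, 43, 53, 30, 26, 26, 30, 40, 31, 75, 110, 113, 102, 78, 73, 71, 50, 26, 24, 35, 44, 60, 81, 91, 105]
130 [158, 158, 158, 155, 119, 27, 28, 31, 27, 27, 25, 22, 20, 19, 20, 38, 42, 27, 25, 26, 18, 26, 29, 21, 26, 29, 24, 25, 22, 29, 33, 60, 98, 111, 112, 113, 111, 112, 111, 110, 110, 107, 102, 103, 103, 103, 103, 103]
132 [156, 156, 156, 156, 133, 6
[... 1292 characters left out ...]
112, 112, 112, 112, 113, 112, 113]
144 [109, 109, 108, 109, 88, 39, 28, 28, 22, 22, 57, 93, 100, 93, 86, 79, 75, 80, 82, 82, 68, 25, 21, 20, 124, 164, 161, 161, 161, 161, 161, 161, 161, 162, 160, 161, 159, 141, 112, 112, 112, 112, 113, 112, 112, 113, 112, 112]
146 [158, 157, 158, 158, 122, 16, 17, 21, 21, 15, 19, 43, 56, 63, 67, 68, 76, 83, 84, 84, 67, 24, 21, 22, 40, 64, 82, 102, 128, 150, 163, 166, 164, 160, 159, 161, 161, 161, 161, 159, 156, 142, 112, 112, 113, 113, 112, 111]
148 [160, 160, 159, 159, 154, 119, 31, 11, 12, 19, 39, 48, 48, 61, 72, 70, 78, 79, 77, 85, 76, 55, 54, 56, 49, 49, 50, 47, 47, 50, 50, 55, 71, 88, 108, 132, 154, 164, 167, 163, 161, 161, 161, 160, 156, 142, 112, 112]
```

The lower scene ball is at (380.5,145.5), which matches a bar height of 207.5 mm, so the key is fully seated and released. I'll recentre on its axis, regrip and turn.

drive_tool([
  {"linear":[0.5,3,0],"twist":0,"claw":0.5},
  {"linear":[0.5,3,0],"twist":0,"claw":0.3},
  {"linear":[0.5,3,0],"twist":0,"claw":0.1},
  {"linear":[0.5,3,0],"twist":0,"claw":0},
  {"linear":[0.5,3,0],"twist":0,"claw":0},
  {"linear":[0.5,3,0],"twist":0,"claw":0},
  {"linear":[0.5,3,0],"twist":0,"claw":0},
], squeeze=40)

```text
clock: 14.72
position: [0.5717, 0.185, 0.1975]
ee_rot: [-0.0, 0.76, 0.65, 0.0]
contact_force: [-0.2, 0.7, 1.6]
width: 0.0151
gripper_force: 41.9
```

drive_tool([
  {"linear":[0,0,0],"twist":5,"claw":0},
  {"linear":[0,0,0],"twist":10,"claw":0},
  {"linear":[0,0,0],"twist":15,"claw":0},
  {"linear":[0,0,0],"twist":20,"claw":0},
  {"linear":[0,0,0],"twist":25,"claw":0},
  {"linear":[0,0,0],"twist":30,"claw":0},
  {"linear":[0,0,0],"twist":35,"claw":0},
  {"linear":[0,0,0],"twist":35,"claw":0},
])

```text
clock: 15.38
position: [0.5717, 0.1844, 0.1975]
ee_rot: [0.0, 0.529, 0.849, -0.0]
contact_force: [-0.4, -1.5, 1.1]
width: 0.0156
gripper_force: 42.0
```

Light forces; yaw is now 116°. I'll continue through the click.

drive_tool([
  {"linear":[0,0,0],"twist":6,"claw":0},
  {"linear":[0,0,0],"twist":12,"claw":0},
  {"linear":[0,0,0],"twist":18,"claw":0},
  {"linear":[0,0,0],"twist":24,"claw":0},
  {"linear":[0,0,0],"twist":30,"claw":0},
  {"linear":[0,0,0],"twist":36,"claw":0},
  {"linear":[0,0,0],"twist":42,"claw":0},
  {"linear":[0,0,0],"twist":48,"claw":0},
  {"linear":[0,0,0],"twist":54,"claw":0},
  {"linear":[0,0,0],"twist":58,"claw":0},
  {"linear":[0,0,0],"twist":58,"claw":0},
])

```text
clock: 16.3
position: [0.5714, 0.1844, 0.1975]
ee_rot: [-0.0, 0.052, 0.999, -0.001]
contact_force: [-1.6, -1.5, 1.7]
width: 0.0149
gripper_force: 42.1
```

Run:
```python
from h import *
s=sensors.get_state(); print(s['moment'].round(2),s['qpos'].round(2))
```

```text
[-0.3   0.37  0.06] [ 0.2   0.34  1.52 -0.    1.28 -1.27]
```

drive_tool([
  {"linear":[0,0,0],"twist":4,"claw":0},
  {"linear":[0,0,0],"twist":7,"claw":0},
  {"linear":[0,0,0],"twist":7,"claw":0},
  {"linear":[0,0,0],"twist":7,"claw":0},
])

```text
clock: 16.63
position: [0.5715, 0.1844, 0.1975]
ee_rot: [-0.0, -0.007, 1.0, -0.0]
contact_force: [-0.5, -2.5, 2.2]
width: 0.0152
gripper_force: 42.2
```

Run:
```python
from h import *
s=sensors.get_state(); print(s['moment'].round(2),s['contact_force'].round(1))
```

```text
[-0.55  0.32 -0.01] [-0.5 -2.5  2.2]
```

drive_tool([
  {"linear":[0,0,0],"twist":0,"claw":0.15},
  {"linear":[0,0,0],"twist":0,"claw":0.2},
  {"linear":[0,0,0],"twist":0,"claw":0.3},
  {"linear":[0,0,0],"twist":0,"claw":0.5},
  {"linear":[0,0,0],"twist":0,"claw":0.5},
  {"linear":[0,0,0],"twist":0,"claw":0.5},
  {"linear":[0,0,15],"twist":0,"claw":0.5},
  {"linear":[0,0,45],"twist":0,"claw":0.5},
  {"linear":[0,0,80],"twist":0,"claw":0.5},
  {"linear":[0,0,110],"twist":0,"claw":0.5},
  {"linear":[0,0,110],"twist":0,"claw":0.5},
])

```text
clock: 17.55
position: [0.5747, 0.1858, 0.3145]
ee_rot: [0.006, -0.009, 1.0, 0.001]
contact_force: [0.9, 0.1, 1.2]
width: 0.0425
gripper_force: 0.0
```

Run:
```python
from h import *
im,m,g,a=report('w15'); t,mt=snap('top','t15'); sc,ms=snap('scene','s15')
ax=np.array([.5729,.184]); y=np.radians(80.9); z=.0825
def brass(im):
    h=cv2.cvtColor(im,cv2.COLOR_RGB2HSV); return (cv2.inRange(h,(12,90,50),(30,255,255))>0)
# brass fraction sampled at the pointer sector: shut dir +y, open dir -x
for nm,i,mm in (('top',t,mt),('wrist',im,m),('top0',load('top0')[0],mt)):
  B=brass(i)
  for lab,dr in (('+y',y),('-x',y+np.pi/2),('-y',y-np.pi)):
    P=[[*(ax+r*np.array([np.cos(dr),np.sin(dr)])),z] for r in (.020,.022,.024,.026,.028,.030,.032)]
    p=proj(mm,P).round().astype(int); print(nm,lab,[int(B[q[1],q[0]]) if 0<=q[1]<400 and 0<=q[0]<640 else -1 for q in p],p[0].tolist())
# balls of key in top
k=(t.max(2)<60).astype(np.uint8)[160:225,140:215]; n,l,st,c=cv2.connectedComponentsWithStats(k); print([(c[i]+[140,160]).round(1).tolist()+[int(st[i,4])] for i in range(1,n) if st[i,4]>15])
for yy in (80.9,171,181): 
    u=np.array([np.cos(np.radians(yy)),np.sin(np.radians(yy))]); print(yy,proj(mt,[[*(ax+.05*u),.2075],[*(ax-.05*u),.2075]]).round(1).tolist(),proj(m,[[*(ax+.05*u),.2075],[*(ax-.05*u),.2075]]).round(1).tolist())
k=(im.max(2)<75).astype(np.uint8); k=cv2.morphologyEx(k,cv2.MORPH_OPEN,np.ones((5,5)));n,l,st,c=cv2.connectedComponentsWithStats(k); print([(c[i]).round(1).tolist()+st[i].tolist() for i in range(1,n) if 200<st[i,4]<6000])
```

```text
17.55 [0.5747 0.1858 0.3145] yaw 181.0 0.0425 0.0 [0.9 0.1 1.2] [0.03 0.   0.05]
dark [303 128  33  30 760]
top +y [0, 0, 0, 0, 0, 0, 0] [166, 195]
top -x [1, 1, 1, 1, 1, 1, 1] [172, 203]
top -y [1, 1, 1, 1, 1, 0, 0] [181, 197]
wrist +y [0, 0, 0, 0, 0, 0, 0] [333, 174]
wrist -x [0, 0, 0, 0, 0, 0, 0] [321, 156]
wrist -y [0, 0, 0, 0, 0, 0, 0] [303, 168]
top0 +y [1, 1, 1, 1, 1, 1, 0] [166, 195]
top0 -x [1, 1, 1, 1, 1, 1, 1] [172, 203]
top0 -y [1, 1, 1, 1, 1, 1, 0] [181, 197]
[[166.2, 185.0, 1338], [207.4, 200.7, 515]]
80.9 [[137.3, 183.3], [177.8, 189.8]] [[372.3, 210.5], [261.9, 192.0]]
171 [[153.0, 206.4], [162.0, 167.0]] [[328.0, 145.5], [308.8, 250.6]]
181 [[156.7, 206.7], [158.5, 166.7]] [[317.6, 144.6], [318.0, 251.3]]
[[362.7, 16.1, 348, 0, 30, 33, 727], [539.9, 38.2, 525, 0, 34, 92, 1442], [244.7, 118.1, 237, 109, 16, 18, 224], [318.6, 143.7, 303, 129, 32, 29, 741], [490.4, 246.4, 472, 188, 38, 115, 1617], [317.3, 253.9, 306, 246, 24, 18, 352], [561.0, 304.8, 537, 292, 49, 28, 486], [623.5, 305.8, 616, 295, 16, 21, 208], [11.9, 365.6, 0, 313, 31, 87, 1680]]
```

The key is still seated: ball at (318.6,143.7) against a predicted (317.6,144.6). I'll retreat and check the pointer in an unobstructed top view.

drive_tool([
  {"linear":[0,0,30],"twist":0,"claw":0.5},
  {"linear":[-10,-30,50],"twist":0,"claw":0.5},
  {"linear":[-20,-65,60],"twist":0,"claw":0.5},
  {"linear":[-30,-105,60],"twist":0,"claw":0.5},
  {"linear":[-40,-145,60],"twist":0,"claw":0.5},
  {"linear":[-50,-185,60],"twist":0,"claw":0.5},
  {"linear":[-60,-225,60],"twist":0,"claw":0.5},
  {"linear":[-70,-260,60],"twist":0,"claw":0.5},
  {"linear":[-80,-280,60],"twist":0,"claw":0.5},
  {"linear":[-80,-280,60],"twist":0,"claw":0.5},
])

```text
clock: 18.53
position: [0.4894, -0.0987, 0.3653]
ee_rot: [-0.002, -0.006, 1.0, -0.0]
contact_force: [-0.8, 0.2, -0.1]
width: 0.0428
gripper_force: 0.0
```

Run:
```python
from h import *
t,mt=snap('top','t16'); sc,ms=snap('scene','s16'); t0=load('top0')[0]
ax=np.array([.5729,.184]); y=np.radians(80.9)
def brass(im):
    h=cv2.cvtColor(im,cv2.COLOR_RGB2HSV); return (cv2.inRange(h,(12,90,50),(30,255,255))>0).astype(int)
for i in (t0,t):
    print('\n'.join(''.join('.#'[v] for v in r) for r in brass(i)[180:214,155:230])); print()
u=np.array([1,0]) 
for im,mm,(r0,r1,c0,c1) in ((t,mt,(160,225,140,190)),(sc,ms,(125,165,370,415))):
    k=(im.max(2)<60).astype(np.uint8)[r0:r1,c0:c1]; n,l,st,c=cv2.connectedComponentsWithStats(k); print([(c[i]+[c0,r0]).round(1).tolist()+[int(st[i,4])] for i in range(1,n) if st[i,4]>15])
    for yy in (171,181):
        u=np.array([np.cos(np.radians(yy)),np.sin(np.radians(yy))]); print(yy,proj(mm,[[*(ax+.05*u),.2075],[*(ax-.05*u),.2075]]).round(1).tolist())
```

```text
...........................................................................
...........................................................................
...........................................................................
...........................................................................
...........................................................................
...................####....................................................
..................#########................................................
..................############.............................................
..................############.............................................
..................############.............................................
..................############.............................................
................##############.............................................
..............###############................................######........
..............##############.................................##########....
.........###################........
[... 3601 characters left out ...]
#######....
..............#####.......................................############.....
..............#####.......................................############.....
................##........................................##########.......
..........................................................##########.......
.........................................................###########.......
.........................................................###########.......

[[168.6, 186.3, 940]]
171 [[153.0, 206.4], [162.0, 167.0]]
181 [[156.7, 206.7], [158.5, 166.7]]
[[411.7, 126.4, 22], [380.4, 143.9, 66], [402.5, 151.4, 242]]
171 [[379.3, 138.0], [398.3, 145.7]]
181 [[377.9, 138.7], [399.7, 144.9]]
```

Run:
```python
from h import *
t,mt=load('t16'); sc,ms=load('s16')
def asc(im,r0,r1,c0,c1): 
    print(r0,c0)
    for r in im.max(2)[r0:r1,c0:c1]: print(''.join(' .:-=+*#%@'[min(9,v//18)] for v in r))
asc(sc,125,175,365,420); asc(t,160,215,140,200)
```

```text
125 365
%%%%%%%%%%%%%%%%%%%%%%%%%%%%%%%%%%%%#*#****+:       -**
%%%%%%%%%%%%%%%%%%%%%%%%%%%%%%%%%%#*#******=:       -+*
%%%%%%%%%%%%%%%%%%%%%%%%%%%%%%%%%%#*******+=:      .-+*
%%%%%%%%%%%%%%%%%%%%%%%%%%%%%%%%#*********+==-:...:-=++
%%%%%%%%%%%%%%%%%%%%%%%%%%%%%%#*************+======++++
%%%%%%%%%%%%%%%%%%%%%%%%%%%%#*******************+++++++
%%%%%%%%%%%%%%%%%%%%%%%%%%#*******+****************#%%%
%%%%%%%%%%%%%%%%%%%%%%%%##******+++++**********#%%%%%@%
%%%%%%%%%%%%%%%%%%%%%#*#*****++===++=++****#%%%%%%%%%%%
%%%%%%%%%%%%%%%%%%%###******+=====++=+*#%%%%%%%%%@%%%%%
%%%%%%%%%%%%%%%%%%%#********+=========++#%%%@%%%%%%%%%%
%%%%%%%%%%#+--+#%#***********+=========+#%@%%%%%@%%%%%%
%%%%%%%%%%+:...=***************++=+++++*#%%%%%%%%%%%%%%
%%%%%%%%%#-...=*#*************************#%%%%%%%%%%%%
%%%%%%%%%#- .:+######**********************#%@%%%%%%@@%
%%%%%%%%%#-  .=**#######********************#%%%%%%%%%%
%%%%#*****=:  :=++***###*++++****************#%%%%%%%%%
********+*++-::::-=+++**+===+++++=--=+*********#%%%%%%%
*********+*++=:..:::-=++========-....=**********#%@%%%%
*************=:.::::-=++=--=
[... 4370 characters left out ...]
+=+++-=+++******+++==-=======
###########+:         ::::::::=+=*=+=+++*******+++=-========
##########*-.         .::::::-=+=*++=+++*******++==-========
##########*-     ..   .:::::--=+=*+==++*******+++==-========
##########*:     ..   .:::::-====+==+++*******+++=-=========
##########*-.         .:::::-=++*+==+++******+++==-=========
##########+=:         ::::::-==+++==++*******+++============
#########*==-.       .:::::::::-===+++*******++==-==========
#########*===-..  ...::::::::::::-=++*******+++==-==========
#########+===-------::::::::.:::-=+++*******+++=-===========
########*=-=========-:::::::.:::-=+++******+++==-===========
########*===++=======-::::::.::-==++*******+++==============
```

The top view shows the key's balls at (158,166) and (156,206.5), exactly the predicted seated and turned pose. The forked pointer is now along −x at about (172,205), so the cock is open. I'm handing in.

```bash
python3 -c "
from rig import manip; print(manip.sign_off())"
```

```text
the job is handed in; nothing more can be done
None
```

The job is handed in with no verdict returned: the camera check before hand-in showed the cock nearest the gauge open (its pointer along the branch) and the key standing seated on it, let go; I made no separate check of the other cock or the bystanders.

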